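Set the joint and hold the sprung board flush

ROBOT

A 6-joint arm with a two-finger parallel gripper is mounted at the origin on the work surface. World frame = base frame: x ahead of the robot, y to its left, z up, the work surface at z = 0. Lengths are in m, angles in rad, forces in N, time in s.
With the tool pointing down it reaches from about 0.275 to 0.725 m from the base axis. Payload 15.9 kg.
Tool frame: the origin (TCP) lies between the finger pads; the fingertips stand 11 mm ahead of it and the grasp point (between the pads) lies 8 mm behind it (r.tips_ahead is the distance from the TCP to the fingertips, in m); z points along the fingers, y is the line along which they close (so a half turn about z gives the same grasp; the last joint's range is limited). The gripper opens to 85 mm and grips with 20 to 120 N. Pads are 22 mm wide; open, the fingers measure 114 mm over their backs; the gripper's body (76 mm by 85 mm) begins 54 mm behind the grasp point. The pads swing forward as they close: fully open they stand 13 mm farther back than shut.
Start: joints at [0, 0.213, -0.034, 1.323, 0, 1.571], TCP at [0.5, -0, 0.242] pointing down, gripper open.
Joint ranges: [-2.98, 2.98], [-0.74, 1.72], [-1.14, 1.35], [-2.1, 2.04], [-1.57, 1.44], [-3.14, 3.14]. Speed limits (rad/s): [1.89, 1.89, 2.39, 2.57, 3.14, 3.14].

INTERFACE

Orientations are given as a 3x3 rotation matrix whose columns are the frame's x, y, z axes.
In Python, from workcell import telemetry, read_camera, calibration, job, nets, r gives the robot as it stands.
- The arm moves only by the tool send_rows, never from a script. Its arguments are lists of equal length, an entry for each row: "translation": the shift along the tool's x, y, z in cm, a list of three; "dr": the turn, a rotation vector about the tool's x, y, z in rad, a list of three. A call has 1 to 20 rows; each row shifts and turns the commanded pose from where the row before left it, along the tool's axes as they then stand; what a row does not reach is not made up. A row lasts 1/8 s, in which the tool goes at most 62.5 mm and 10.7 degrees, less where a joint would pass 70% of its speed; a pose out of reach is approached as far as the arm can. A call with a gripper value outside its range is refused whole. "gripper" is the finger opening in cm, from 0 to 8.54, set as the call begins (left out, the last holds). The fingers move at their own pace and stop on an object; "squeeze" is the grip in N (left out, the last holds). Time passes only in rows, so rows that do not move let the fingers close. It gives the time, the measured TCP pose, the force, the opening and the grip force at its end, in the units of the state.
- telemetry.get_state(): the state, without advancing time (a new reading comes with each control period).
- read_camera(name): name is "scene" or "side" or "wrist"; returns the picture (420x560x3 uint8, red, green, blue); there is no depth.
- calibration(name): a dict with "mtx" (3x3 intrinsics, pixels), "distortion" ([k1, k2, p1, p2, k3] as OpenCV has them; the pictures are not rectified), "R" (3x3) and "t" (3): a world point X has camera coordinates R X + t. Camera axes: x right, y down, z forward; pixel columns grow to the right and rows downward; lengths in m; the calibration is good to about 2 mm. A picture is of the moment at which its call begins: read the wrist's pose just before it. calibration takes no time and is no camera call; for the wrist camera it gives the pose at the moment of the call.
- job.sign_off(): hands the job in; it is judged then, once.
Trained networks look in the newest picture that a camera, given by its name, has taken for a name from the list of things; names that differ only in an ending like _2 or _b are one class to them, and where a whole thing is asked for, a point or a joint stands for the part that bears it (a point fixed in the world has none). Each returns a list of dicts, best first, with "p" (0 to 1); they miss things now and then, are a little off and sometimes report something else, mostly with a low value. They report only what shows in the picture. A call takes as long as a camera call.
- nets.search_frame(camera, query): "box" ([left, top, right, bottom] in pixels, round what is visible of it).
- nets.trace(camera, query): "region" (420x560 bool, what is visible of it) and "box" ([left, top, right, bottom] in pixels, round what is visible of it).
- nets.pinpoint(camera, query): "uv" ([column, row] in pixels: a listed point, or the origin of a listed thing).
The state is a dict: "time_s": time; "joint_positions": joint angles; "qd": joint speeds; "tau": joint torques, N m; "position": TCP position; "ee_rot": TCP orientation; "contact_force": force on the tool from outside, world axes, zero at the start; "moment": the same for the moment, N m; "grip_width": finger opening in m; "grip_force": force on a finger pad.
Only numpy, scipy, OpenCV 4.12 (cv2) and the standard library are available. Lean on these libraries where they do the work, as an engineer would, in place of code of your own. Each camera call takes 0.05 s, during which the arm holds its last target. There are 200 camera calls.

TASK

Anchor the assembly jig by pressing the red plunger knob of its pump down to the stop and letting it spring back up. Then take the orange spacer from the rack and stand it, right down to the jig's floor, in the one joint beside the pale middle board that is wide enough for it, without forcing it on any tight joint, and let go of it. Last, press the springy middle board down flush with the brown boards and finish while still holding it down with the fingers; leave the blue spacer and everything else on the bench where it is.

Things in the scene. Friction and masses are not known exactly. Their poses are not given: they have to be found in the camera images.
- jig: assembly jig, fixed: black floor 180 (x) x 236 (y) x 6 thick, aluminium walls, origin at its underside centre. Middle board at |y| < 50; outer boards centred at x = +-39, y = +-79, tops 30 above the bench; side lips to 34.5 from |y| = 90 outwards. One joint beside the middle board is 12.5 wide (|y| 50 to 62.5), three are 4; all reach the floor. Grey pump block with the red knob at x = 0, y = +148
- plunger (a joint): how far the pump plunger is pressed, in m: 0 up, 0.010 at its stop. A spring pushes it back up: 5 N to start it, 11 N at the stop
- plunger_top (a point): centre of the top of the red round plunger knob (34 diameter), 64 above the bench when up; moves down with the knob
- middle_board: pale middle board, 152 x 100 x 24, on springy pads, moves only up and down; origin at its underside centre, 13 above the bench at rest: its top is then at 37, 7 proud of the outer boards. Pressed 7 down it is flush and at its stop (origin at 6, top at 30). It springs back when let go: 5 N to start it, about 10 N at the stop
- board_narrow: narrow brown outer board, 75 long (its x, along the jig's x), 33 wide (its y), 24 thick, fixed in the jig at any of the four places; origin at its underside centre. The wide joint is between it and the middle board: 12.5 wide, 75 long, its middle line 22.75 from the origin along the board's y, towards the middle board
- board_a: brown outer board, 75 long (its x, along the jig's x), 50 wide (its y), 24 thick, fixed in the jig, top 30 above the bench; origin at its underside centre. It leaves only a 4 joint to the middle board: too tight for the spacer
- board_b: brown outer board, 75 long (its x, along the jig's x), 50 wide (its y), 24 thick, fixed in the jig, top 30 above the bench; origin at its underside centre. It leaves only a 4 joint to the middle board: too tight for the spacer
- board_c: brown outer board, 75 long (its x, along the jig's x), 50 wide (its y), 24 thick, fixed in the jig, top 30 above the bench; origin at its underside centre. It leaves only a 4 joint to the middle board: too tight for the spacer
- spacer: orange spacer: upright blade 50 long (its x), 9 thick (its y), from the foot to 41 up, long lower edges rounded to 2.5 radius; above it a ribbed grip 34 long, 14 thick, 40 to 72 above the foot; 40 g. Origin at the centre of the foot, z up. It stands in one of the rack's two slots, foot 6 above the bench, its x along the rack's x
- rack: white spacer rack fixed on the bench, 190 (x) x 44 x 20 high, two slots 54 x 11, 14 deep, centred at x = +45 and -45; origin at its underside centre
- blue_spacer: blue spacer, same shape as the orange one; it stays in the rack
- jar: amber glass jar with white lid, 72 diameter, 85 tall; origin at its underside centre
- tape_dispenser: maroon desk tape dispenser, 130 x 50 x 73; origin at its underside centre
- screwdriver: screwdriver lying on the bench, about 200 long
- clip: small black binder clip, 32 wide
- offcut: wooden offcut lying flat, 110 x 45 x 18

How it is judged:
By the outcome, as a careful person would: the job done as asked, in the order asked, and still so for the second after the job is handed in, while the arm keeps its last pose, push and grip.
It also fails if it takes over 59 s, if anything falls off the work surface, if the arm or the gripper's body presses on something with over 40 N, if the wrist force passes 120 N, or if a joint passes its speed limit or range.

## Working session

There is one attempt and no reset: what is moved stays moved. The work goes in short steps, Python scripts to look and compute and a tool call to move; the robot and the scene stay as the last step left them, time stands still between calls to the robot, and variables do not carry over. Pictures are saved under pics/ and viewed, at most 10 in all, crops included, and the job is handed in when it is done.

Besides the shell and the picture viewer there is one more tool, called after ">>>" in YAML: its name, and indented under it one key for each argument. send_rows: Moves the arm, as the interface text tells. Its arguments: {"type":"object","properties":{"translation":{"type":"array","items":{"type":"array","items":{"type":"number"}}},"dr":{"type":"array","items":{"type":"array","items":{"type":"number"}}},"gripper":{"type":"number"},"squeeze":{"type":"number"}},"required":["translation","dr"]}

```bash
ls; mkdir -p pics; cat > h.py <<'E'
import numpy as np, cv2
from workcell import telemetry, read_camera, calibration, job, nets, r
def ray(c,uv):
    m=np.array(c["mtx"],float);d=np.array(c["distortion"],float)
    n=cv2.undistortPoints(np.array(uv,float).reshape(-1,1,2),m,d).reshape(-1,2)
    R=np.array(c["R"]);t=np.array(c["t"]).ravel()
    D=np.c_[n,np.ones(len(n))]@R
    return -R.T@t,D
def onz(c,uv,z):
    o,D=ray(c,uv); return o+D*((z-o[2])/D[:,2])[:,None]
def proj(c,X):
    R=np.array(c["R"]);t=np.array(c["t"],float).ravel()
    return cv2.projectPoints(np.array(X,float).reshape(-1,1,3),cv2.Rodrigues(R)[0],t,np.array(c["mtx"],float),np.array(c["distortion"],float))[0].reshape(-1,2)
def save(im,n): cv2.imwrite("pics/"+n+".png",im[:,:,::-1])
E
python3 - <<'E'
from h import *
ims=[]
for n in ["scene","side"]:
    im=read_camera(n); save(im,n+"0")
    c=calibration(n); print(n,-np.array(c["R"]).T@np.array(c["t"]).ravel())
    for q,z in [("jig",0),("plunger_top",.064),("middle_board",.013),("board_narrow",.006),("board_a",.006),("spacer",.006),("blue_spacer",.006),("rack",0),("jar",0),("tape_dispenser",0)]:
        for d in nets.pinpoint(n,q)[:4]:
            if d["p"]>.3: print(q,round(d["p"],2),np.round(d["uv"],1),onz(c,d["uv"],z).round(4))
E
```

```text
pics
scene [1.18640775 0.45959382 0.80581494]
jig 0.63 [315.5 225. ] [[0.5399 0.0324 0.    ]]
plunger_top 0.61 [369.8 228.7] [[0.5197 0.1765 0.064 ]]
middle_board 0.56 [312.2 219.6] [[0.5397 0.0208 0.013 ]]
board_narrow 0.63 [295.4 203.2] [[ 0.5114 -0.0575  0.006 ]]
board_a 0.75 [281.1 221.3] [[ 0.5905 -0.0442  0.006 ]]
board_a 0.69 [337.2 246.1] [[0.5703 0.1214 0.006 ]]
board_a 0.6 [348.5 223.6] [[0.4864 0.1008 0.006 ]]
spacer 0.6 [228.2 186.1] [[ 0.5753 -0.2558  0.006 ]]
spacer 0.33 [295.7 203.4] [[ 0.5115 -0.0564  0.006 ]]
blue_spacer 0.62 [253.8 173.3] [[ 0.4854 -0.2362  0.006 ]]
rack 0.75 [242. 177.] [[ 0.5151 -0.2577  0.    ]]
rack 0.43 [280.4 223.2] [[ 0.5926 -0.0449  0.    ]]
jar 0.85 [212.6 239.6] [[ 0.7472 -0.145  -0.    ]]
jar 0.64 [468.3 302.9] [[0.5229 0.4445 0.    ]]
tape_dispenser 0.77 [277.9 300.3] [[0.7843 0.1048 0.    ]]
side [ 0.51673009 -1.05774344  1.14973857]
jig 0.62 [247.3 206.1] [[0.5198 0.0385 0.    ]]
plunger_top 0.5 [243.7 162.7] [[0.5229 0.1783 0.064 ]]
middle_board 0.85 [253.9 208.3] [[0.5399 0.0134 0.013 ]]
board_narrow 0.52 [245.7 225. ] [[ 0.5086 -0.0472  0.006 ]]
board_a 0.77 [269.2 218.7] [[ 0.5837 -0.0314  0.006 ]]
board_a 0.68 [235.5 189.7] [[0.4865 0.1134 0.006 ]]
board_a 0.58 [260.7 189.3] [[0.5699 0.103  0.006 ]]
spacer 0.49 [273.3 280.5] [[ 0.57   -0.2651  0.006 ]]
blue_spacer 0.49 [242.1 278.7] [[ 0.4833 -0.2469  0.006 ]]
rack 0.59 [258.3 284.1] [[ 0.5271 -0.2673  0.    ]]
jar 0.65 [329.2 240.3] [[ 0.7542 -0.1392  0.    ]]
tape_dispenser 0.94 [322.5 186.9] [[0.7761 0.0905 0.    ]]
```

View pics/scene0.png

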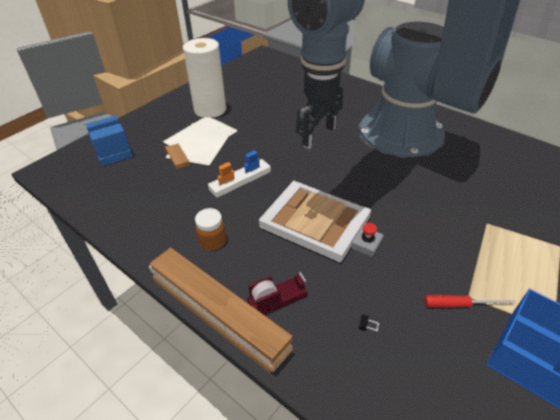

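View pics/side0.png

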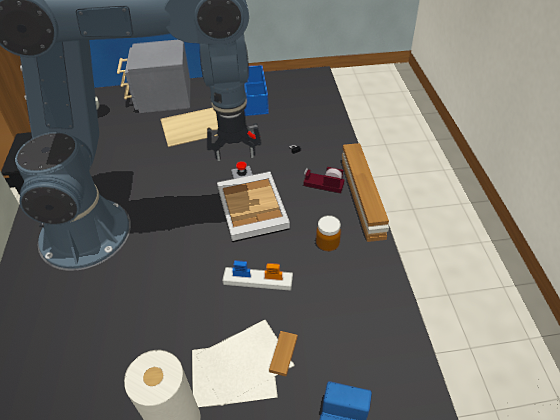

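The scene view shows the jig at about (315,222), the red knob at (370,229), and the rack with orange (227,172) and blue (252,160) spacers. The narrow board is at the jig's robot-side, -y corner (295,203). Next I take the wrist view.

```bash
python3 - <<'E'
from h import *
s=telemetry.get_state(); print(s["position"],np.round(s["ee_rot"],3),s["time_s"],r.tips_ahead)
c=calibration("wrist");im=read_camera("wrist");save(im,"w0")
print(-np.array(c["R"]).T@np.array(c["t"]).ravel(),np.array(c["R"]).round(3))
print(proj(c,[[.521,.177,.064],[.53,.03,.03],[.573,-.258,.07]]))
E
```

```text
[ 5.00009033e-01 -6.21011581e-06  2.42313090e-01] [[ 0.  1.  0.]
 [ 1. -0.  0.]
 [ 0.  0. -1.]] 1.1 0.011
[0.50023333 0.07658737 0.37541904] [[ 1.    -0.002 -0.001]
 [-0.002 -0.953  0.303]
 [-0.002 -0.303 -0.953]]
[[308.58182621 -36.11709608]
 [312.33668546 147.47972854]
 [346.50907779 407.06041916]]
```

View pics/w0.png

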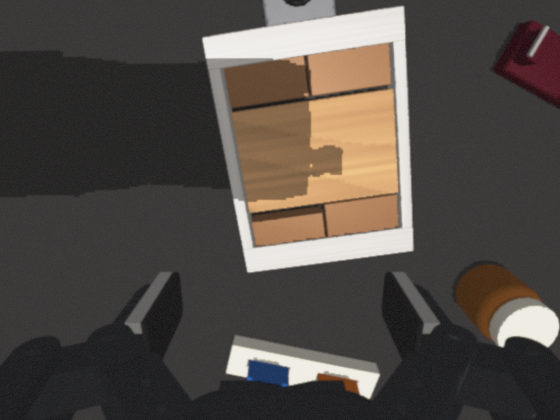

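The wrist view shows the whole jig: pale board about x 232–397, y 92–212, and the narrow board at lower left (288,225). The knob is off the top at (297,0). I move over to bring the knob and jig into view, closing the fingers.

>>> send_rows:
  translation:
    - [4,0.5,0]
    - [4,0.5,0]
    - [4,0.5,0]
    - [0,0,0]
  dr:
    - [0,0,0]
    - [0,0,0]
    - [0,0,0]
    - [0,0,0]
  gripper: 0

```text
time_s: 1.65
position: [0.515, 0.1221, 0.242]
ee_rot: [[-0.003, 1.0, -0.0], [1.0, 0.003, 0.0], [0.0, -0.0, -1.0]]
contact_force: [0.1, -1.0, -0.3]
grip_width: 0.0123
grip_force: 0.0
```

```bash
python3 - <<'E'
from h import *
c=calibration("wrist");im=read_camera("wrist");save(cv2.resize(im,(784,588)),"w1")
s=telemetry.get_state();print(s["position"],s["time_s"],r.tips_ahead)
for q,z in [("jig",0),("plunger_top",.064),("middle_board",.013),("board_narrow",.006),("board_a",.006)]:
    for d in nets.pinpoint("wrist",q)[:4]:
        if d["p"]>.3: print(q,round(d["p"],2),np.round(d["uv"],1),onz(c,d["uv"],z).round(4))
for q,z in [("plunger_top",.064),("middle_board",.037),("board_narrow",.03)]:
    d=nets.trace("wrist",q)[0]
    g=d["region"].astype(np.uint8);k=max(cv2.findContours(g,0,2)[0],key=cv2.contourArea)
    b=cv2.boxPoints(cv2.minAreaRect(k));print(q,d["p"],d["box"]);print(b.round(1),onz(c,b,z).round(4))
E
```

```text
[0.51491427 0.12084525 0.24208419] 1.7 0.011
jig 0.7 [300.1 252.1] [[0.5364 0.0257 0.    ]]
plunger_top 0.98 [279.  133.2] [[0.5123 0.1694 0.064 ]]
middle_board 0.94 [299.7 256.6] [[0.5353 0.0261 0.013 ]]
board_narrow 0.86 [276.  315.4] [[ 0.5077 -0.0572  0.006 ]]
board_a 0.79 [335.9 308.5] [[ 0.5813 -0.0473  0.006 ]]
board_a 0.79 [326.1 183.8] [[0.563  0.1098 0.006 ]]
board_a 0.59 [279.9 132.7] [[0.5127 0.1644 0.006 ]]
plunger_top 0.63 [260.7, 112.8, 302.0, 152.8]
[[261. 110.]
 [298. 110.]
 [298. 148.]
 [261. 148.]] [[0.4968 0.1891 0.064 ]
 [0.5287 0.1891 0.064 ]
 [0.5292 0.1564 0.064 ]
 [0.4963 0.1564 0.064 ]]
middle_board 0.98 [223.5, 208.2, 373.1, 313.4]
[[220.6 227.2]
 [365.9 208.2]
 [377.6 298.1]
 [232.3 317. ]] [[ 0.4512  0.0709  0.037 ]
 [ 0.6006  0.0917  0.037 ]
 [ 0.6216 -0.0133  0.037 ]
 [ 0.4587 -0.0381  0.037 ]]
board_narrow 0.95 [267.5, 307.3, 297.0, 339.2]
[[263.2 312. ]
 [294.8 308.5]
 [297.8 335.5]
 [266.2 339. ]] [[ 0.4935 -0.036   0.03  ]
 [ 0.5298 -0.0313  0.03  ]
 [ 0.5338 -0.0683  0.03  ]
 [ 0.4964 -0.0734  0.03  ]]
```

View pics/w1.png

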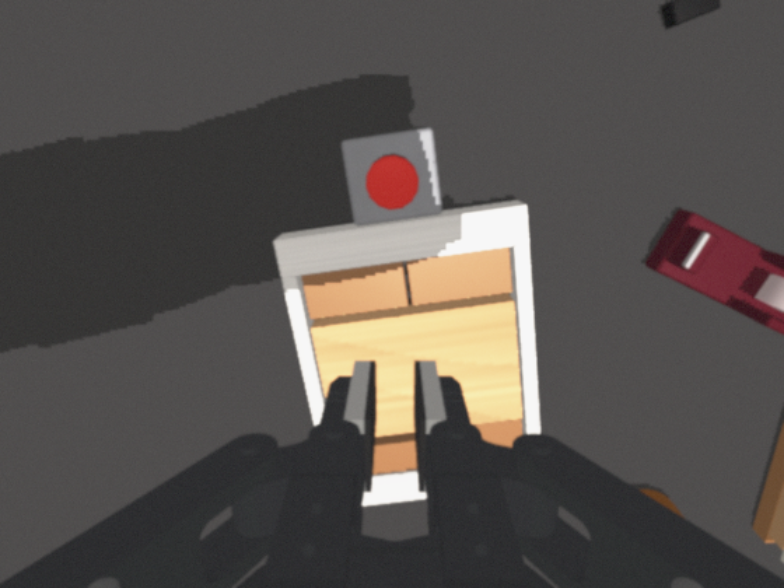

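The knob is centred at about (281,133) in original pixels, world (0.513, 0.171). I go above it and descend.

>>> send_rows:
  translation:
    - [2,-0.1,3]
    - [2,-0.1,3.5]
    - [1,0,4]
    - [0,0,4]
    - [0,0,1.5]
    - [0,0,0.8]
    - [0,0,0]
  dr:
    - [0,0,0]
    - [0,0,0]
    - [0,0,0]
    - [0,0,0]
    - [0,0,0]
    - [0,0,0]
    - [0,0,0]

```text
time_s: 2.98
position: [0.5134, 0.1699, 0.0751]
ee_rot: [[0.0, 1.0, 0.001], [1.0, -0.0, 0.0], [0.0, 0.001, -1.0]]
contact_force: [0.7, -0.8, 0.3]
grip_width: -0.0002
grip_force: 0.0
```

>>> send_rows:
  translation:
    - [0,0,0.4]
    - [0,0,0.4]
    - [0,0,0]
  dr:
    - [0,0,0]
    - [0,0,0]
    - [0,0,0]

```text
time_s: 3.35
position: [0.5139, 0.1701, 0.0675]
ee_rot: [[0.0, 1.0, 0.002], [1.0, -0.0, 0.001], [0.001, 0.002, -1.0]]
contact_force: [-2.6, -2.5, 10.1]
grip_width: 0.0004
grip_force: 4.4
```

>>> send_rows:
  translation:
    - [0,0,0.2]
    - [0,0,0.1]
    - [0,0,0.1]
    - [0,0,0]
  dr:
    - [0,0,0]
    - [0,0,0]
    - [0,0,0]
    - [0,0,0]

```text
time_s: 3.85
position: [0.5141, 0.1702, 0.0649]
ee_rot: [[0.0, 1.0, 0.003], [1.0, -0.0, 0.001], [0.001, 0.003, -1.0]]
contact_force: [-8.5, -3.9, 28.6]
grip_width: 0.0001
grip_force: 14.2
```

Knob is at its stop with 28 N. I release it, rise while turning, and go over to the rack with the fingers opening.

>>> send_rows:
  translation:
    - [0,0,-1]
    - [0,0,-2]
    - [0,0,-2.5]
    - [0,0,-2.5]
    - [0,0,-2.5]
    - [0,0,-2.5]
    - [0,0,-2.5]
    - [0,0,-2.5]
  dr:
    - [0,0,0]
    - [0,0,0]
    - [0,0,0]
    - [0,0,-0.16]
    - [0,0,-0.16]
    - [0,0,-0.16]
    - [0,0,-0.16]
    - [0,0,-0.16]

```text
time_s: 4.85
position: [0.5133, 0.1701, 0.2442]
ee_rot: [[-0.721, 0.693, 0.002], [0.693, 0.721, 0.001], [-0.001, 0.002, -1.0]]
contact_force: [0.5, -0.3, -0.6]
grip_width: 0.0
grip_force: 0.0
```

```bash
python3 - <<'E'
from h import *
c=calibration("scene");im=read_camera("scene")
for d in nets.pinpoint("scene","plunger_top")[:2]: print(d["p"],d["uv"],onz(c,d["uv"],.064).round(4))
print(telemetry.get_state()["joint_positions"])
E
```

```text
0.69 [369.9, 228.3] [[0.5184 0.176  0.064 ]]
[3.19887447e-01 2.94992264e-01 8.14238719e-02 1.35183692e+00
 4.92057639e-05 1.08677833e+00]
```

>>> send_rows:
  translation:
    - [0,0,0]
    - [0,0,0]
    - [0,0,0]
    - [0,0,0]
    - [-2.1,-4.5,0]
    - [-2.1,-4.5,0]
    - [-2.1,-4.5,0]
    - [-2.1,-4.5,0]
    - [-2.1,-4.5,0]
    - [-2.1,-4.5,0]
    - [-2.1,-4.5,0]
    - [-2.1,-4.5,0]
    - [-2.1,-4.5,0]
    - [0,0,0]
    - [0,0,0]
  dr:
    - [0,0,-0.14]
    - [0,0,-0.14]
    - [0,0,-0.14]
    - [0,0,-0.14]
    - [0,0,0]
    - [0,0,0]
    - [0,0,0]
    - [0,0,0]
    - [0,0,0]
    - [0,0,0]
    - [0,0,0]
    - [0,0,0]
    - [0,0,0]
    - [0,0,0]
    - [0,0,0]
  gripper: 5

```text
time_s: 6.82
position: [0.613, -0.2655, 0.2421]
ee_rot: [[-0.978, 0.211, 0.0], [0.211, 0.978, 0.0], [0.0, 0.0, -1.0]]
contact_force: [-0.2, 0.6, 0.5]
grip_width: 0.0499
grip_force: 0.0
```

```bash
python3 - <<'E'
from h import *
c=calibration("wrist");im=read_camera("wrist");save(cv2.resize(im,(784,588)),"w2")
s=telemetry.get_state();print(s["position"],np.round(s["ee_rot"],3),s["time_s"],s["joint_positions"])
for q,z in [("spacer",.006),("blue_spacer",.006),("rack",0)]:
    for d in nets.pinpoint("wrist",q)[:2]:
        if d["p"]>.3: print(q,round(d["p"],2),np.round(d["uv"],1),onz(c,d["uv"],z).round(4))
for q,z in [("spacer",.078),("blue_spacer",.078),("rack",.02)]:
    d=nets.trace("wrist",q)[0]
    g=d["region"].astype(np.uint8);k=max(cv2.findContours(g,0,2)[0],key=cv2.contourArea)
    b=cv2.boxPoints(cv2.minAreaRect(k));print(q,d["p"],d["box"]);print(b.round(1),onz(c,b,z).round(4))
E
```

```text
[ 0.61306426 -0.26494713  0.24243105] [[-0.978  0.21   0.   ]
 [ 0.21   0.978  0.   ]
 [-0.     0.    -1.   ]] 6.875 [-4.08015456e-01  5.92124592e-01  5.25451244e-01  1.50397368e+00
  1.94351933e-04 -1.96743137e-01]
spacer 0.88 [272.5 134.4] [[ 0.5704 -0.2672  0.006 ]]
blue_spacer 0.95 [275.6  41.7] [[ 0.4843 -0.2447  0.006 ]]
rack 0.93 [272.5  91.5] [[ 0.5286 -0.2579  0.    ]]
spacer 0.96 [262.6, 108.7, 278.8, 163.8]
[[263. 109.]
 [280. 109.]
 [280. 163.]
 [263. 163.]] [[ 0.5422 -0.267   0.078 ]
 [ 0.5452 -0.2533  0.078 ]
 [ 0.589  -0.2629  0.078 ]
 [ 0.5859 -0.2772  0.078 ]]
blue_spacer 0.82 [263.2, 1.4, 287.0, 66.0]
[[ 2.633e+02  6.670e+01]
 [ 2.651e+02 -4.000e-01]
 [ 2.847e+02  1.000e-01]
 [ 2.830e+02  6.720e+01]] [[ 0.5105 -0.2593  0.078 ]
 [ 0.4641 -0.2471  0.078 ]
 [ 0.4676 -0.2326  0.078 ]
 [ 0.5142 -0.2441  0.078 ]]
rack 0.95 [249.7, 0.0, 301.6, 184.6]
[[246.5 182.8]
 [253.1  -1.7]
 [300.2   0. ]
 [293.6 184.5]] [[ 0.612  -0.3042  0.02  ]
 [ 0.4465 -0.257   0.02  ]
 [ 0.4569 -0.2154  0.02  ]
 [ 0.6243 -0.2563  0.02  ]]
```

View pics/w2.png

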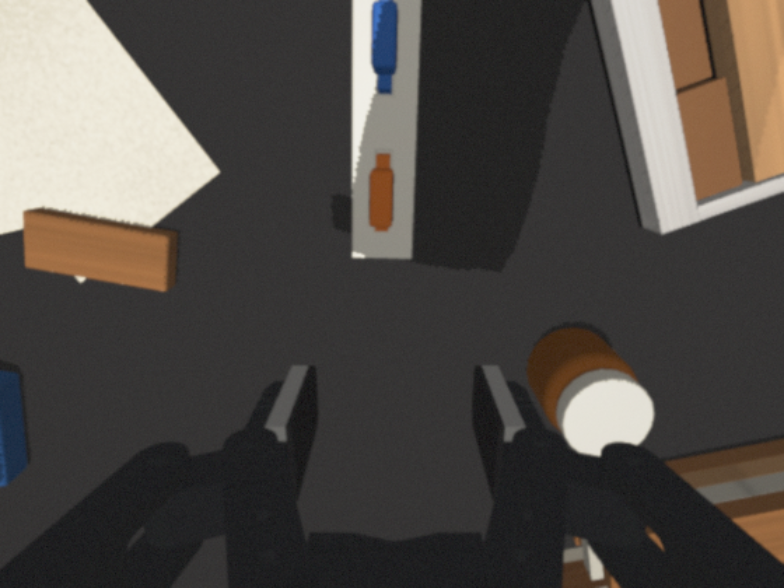

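The knob has sprung back. The orange grip is at about (382,198) and its rack slot is nearly aligned with the tool, with blue at the top (384,40). I approach and grasp the orange one.

>>> send_rows:
  translation:
    - [1.4,-0.3,3]
    - [1.4,-0.4,4]
    - [1.3,-0.3,4]
    - [0,0,4]
    - [0,0,2]
    - [0,0,1.2]
    - [0,0,0]
    - [0,0,0]
  dr:
    - [0,0,0.025]
    - [0,0,0]
    - [0,0,0]
    - [0,0,0]
    - [0,0,0]
    - [0,0,0]
    - [0,0,0]
    - [0,0,0]

```text
time_s: 8.18
position: [0.5715, -0.2663, 0.0613]
ee_rot: [[-0.972, 0.234, 0.001], [0.234, 0.972, -0.001], [-0.001, -0.0, -1.0]]
contact_force: [0.1, -0.8, -0.3]
grip_width: 0.0497
grip_force: 0.0
```

>>> send_rows:
  translation:
    - [0,0,0]
    - [0,0,0]
    - [0,0,0]
    - [0,0,0]
    - [0,0,0]
    - [0,0,0]
  dr:
    - [0,0,0]
    - [0,0,0]
    - [0,0,0]
    - [0,0,0]
    - [0,0,0]
    - [0,0,0]
  gripper: 0.8
  squeeze: 30

```text
time_s: 8.93
position: [0.5711, -0.2663, 0.0608]
ee_rot: [[-0.972, 0.234, 0.001], [0.234, 0.972, -0.0], [-0.001, -0.0, -1.0]]
contact_force: [-0.1, -0.6, 4.9]
grip_width: 0.0131
grip_force: 34.2
```

>>> send_rows:
  translation:
    - [0,0,-1]
    - [0,0,-2]
    - [0,0,-3]
    - [0,0,-3]
    - [0,0,-3]
    - [0,0,-2]
    - [-0.3,4,0]
    - [-0.3,4,0]
    - [-0.3,4,0]
    - [-0.4,4,0]
    - [-0.3,4,0]
    - [-0.3,3.8,0]
    - [0,0,0]
    - [0,0,0]
  dr:
    - [0,0,0]
    - [0,0,0]
    - [0,0,0]
    - [0,0,-0.13]
    - [0,0,-0.13]
    - [0,0,-0.125]
    - [0,0,0]
    - [0,0,0]
    - [0,0,0]
    - [0,0,0]
    - [0,0,0]
    - [0,0,0]
    - [0,0,0]
    - [0,0,0]

```text
time_s: 10.68
position: [0.5543, -0.0282, 0.2007]
ee_rot: [[-0.989, -0.149, 0.0], [-0.149, 0.989, -0.0], [-0.0, -0.0, -1.0]]
contact_force: [-0.1, 0.5, -1.1]
grip_width: 0.0134
grip_force: 33.3
```

```bash
python3 - <<'E'
from h import *
c=calibration("wrist");im=read_camera("wrist");save(cv2.resize(im,(784,588)),"w3")
s=telemetry.get_state();print(s["position"],np.round(s["ee_rot"],3),s["time_s"],s["grip_width"],s["contact_force"])
for q,z in [("middle_board",.013),("board_narrow",.006),("spacer",s["position"][2]-.054),("plunger_top",.064)]:
    for d in nets.pinpoint("wrist",q)[:2]:
        if d["p"]>.3: print(q,round(d["p"],2),np.round(d["uv"],1),onz(c,d["uv"],z).round(4))
for q,z in [("middle_board",.037),("board_narrow",.03)]:
    d=nets.trace("wrist",q)[0]
    g=d["region"].astype(np.uint8);k=max(cv2.findContours(g,0,2)[0],key=cv2.contourArea)
    b=cv2.boxPoints(cv2.minAreaRect(k));print(q,d["p"],d["box"]);print(b.round(1),onz(c,b,z).round(4))
E
```

```text
[ 0.55433945 -0.02853128  0.20055202] [[-0.989 -0.148  0.   ]
 [-0.148  0.989 -0.   ]
 [-0.    -0.    -1.   ]] 10.725 0.013348646743498015 [ 0.27794616  0.48200349 -0.1837035 ]
middle_board 0.82 [342.7 170.4] [[0.5331 0.0251 0.013 ]]
board_narrow 0.92 [261.3 125.2] [[ 0.5039 -0.0558  0.006 ]]
spacer 0.76 [283.2 235.6] [[ 0.5527 -0.0287  0.1466]]
plunger_top 0.88 [532.8 187.8] [[0.5151 0.1706 0.064 ]]
middle_board 0.94 [287.2, 85.2, 416.7, 258.6]
[[286.  256.4]
 [290.1  83.1]
 [414.2  86. ]
 [410.1 259.4]] [[ 0.6169 -0.016   0.037 ]
 [ 0.4651 -0.0358  0.037 ]
 [ 0.4521  0.064   0.037 ]
 [ 0.6029  0.1002  0.037 ]]
board_narrow 0.71 [397.4, 172.8, 449.4, 257.9]
[[395.9 253.8]
 [404.2 170.7]
 [447.3 175. ]
 [439.  258.1]] [[0.6021 0.0884 0.03  ]
 [0.5223 0.0759 0.03  ]
 [0.5203 0.1153 0.03  ]
 [0.6005 0.131  0.03  ]]
```

View pics/w3.png

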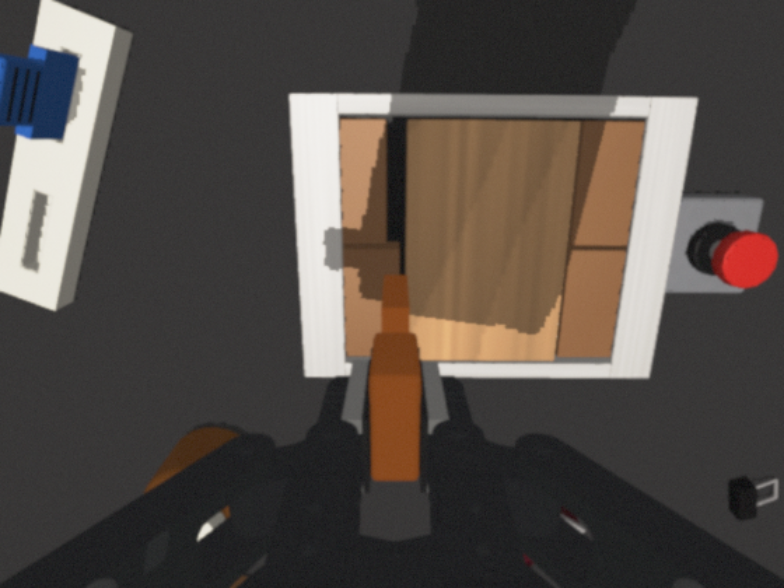

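The wide joint is the black strip at about x 387–406, y 118–245 (scaled picture). The spacer is held straight at x≈396. I measure the strip edges in the same picture.

```bash
python3 - <<'E'
from h import *
c=calibration("wrist");s=telemetry.get_state();P=np.array(s["position"]);R=np.array(s["ee_rot"])
im=cv2.imread("pics/w3.png");g=cv2.cvtColor(im,6).astype(float)
L=[];Q=[]
for v in range(128,240,8):
    row=g[v-1:v+2,370:425].mean(0); dk=np.where(row<40)[0]+370
    L.append([dk[0]-.5,v]);Q.append([dk[-1]+.5,v])
print(L[0],L[-1],Q[0],Q[-1])
f=lambda u:(np.array(u)+.5)/1.4-.5
for e,z in ((L,.03),(Q,.037)):
    W=(onz(c,f(e),z)-P)@R*100; k=np.polyfit(W[:,0],W[:,1],1); print("tool frame cm y at x=5:",np.polyval(k,5).round(3),"slope",k[0].round(4),W[[0,-1],0])
# ends of joint: top at wall, bottom at junction of boards
print(((onz(c,f([[387,119],[387,243]]),.03)-P)@R*100).round(2))
print(((onz(c,f([[384,275],[410,275]]),P[2]-.054)-P)@R*100).round(2))
E
```

```text
[np.float64(387.5), 128] [np.float64(386.5), 232] [np.float64(405.5), 128] [np.float64(403.5), 232]
tool frame cm y at x=5: -0.586 slope 0.0157 [8.32663379 2.10214985]
tool frame cm y at x=5: 0.488 slope 0.0056 [8.31115007 2.2301508 ]
[[ 8.83 -0.54 17.03]
 [ 1.4  -0.59 17.03]]
[[ 2.54 -0.53  5.4 ]
 [ 2.53  0.5   5.4 ]]
```

>>> send_rows:
  translation:
    - [1.7,0,0]
    - [1.7,0,2]
    - [1.7,0,3]
    - [0,0,3]
    - [0,0,2]
    - [0,0,0]
    - [0,0,0]
  dr:
    - [0,0,0.01]
    - [0,0,0]
    - [0,0,0]
    - [0,0,0]
    - [0,0,0]
    - [0,0,0]
    - [0,0,0]

```text
time_s: 11.9
position: [0.5043, -0.0353, 0.1012]
ee_rot: [[-0.99, -0.139, 0.001], [-0.139, 0.99, -0.0], [-0.001, -0.0, -1.0]]
contact_force: [-0.3, -0.1, -0.4]
grip_width: 0.0136
grip_force: 33.3
```

```bash
python3 - <<'E'
from h import *
c=calibration("wrist");im=read_camera("wrist");save(cv2.resize(im[0:300,140:420],(784,840))[:600],"w4")
s=telemetry.get_state();print(s["position"],s["contact_force"])
E
```

```text
[ 0.50444583 -0.03525337  0.10130314] [-0.67205791  0.25652945  0.21174986]
```

View pics/w4.png

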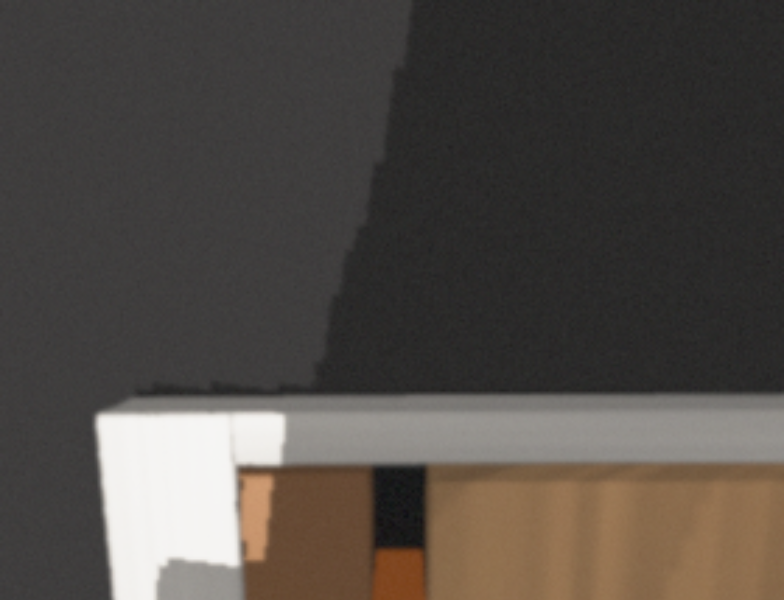

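The orange blade (x 374–425 in the crop) is centred over the black gap (374–427). I descend in force-checked steps.

>>> send_rows:
  translation:
    - [0,0,0.5]
    - [0,0,0.7]
    - [0,0,0.7]
    - [0,0,0]
  dr:
    - [0,0,0]
    - [0,0,0]
    - [0,0,0]
    - [0,0,0]

```text
time_s: 12.45
position: [0.5032, -0.0351, 0.0806]
ee_rot: [[-0.99, -0.139, -0.001], [-0.139, 0.99, 0.0], [0.001, 0.0, -1.0]]
contact_force: [-0.9, -0.0, -0.2]
grip_width: 0.0132
grip_force: 33.3
```

>>> send_rows:
  translation:
    - [0,0,0.6]
    - [0,0,0.6]
    - [0,0,0.4]
    - [0,0,0.2]
    - [0,0,0.1]
    - [0,0,0]
  dr:
    - [0,0,0]
    - [0,0,0]
    - [0,0,0]
    - [0,0,0]
    - [0,0,0]
    - [0,0,0]

```text
time_s: 13.2
position: [0.5039, -0.0352, 0.0624]
ee_rot: [[-0.99, -0.139, 0.0], [-0.139, 0.99, -0.0], [-0.0, -0.0, -1.0]]
contact_force: [0.0, -0.4, -0.7]
grip_width: 0.0135
grip_force: 33.3
```

>>> send_rows:
  translation:
    - [0,0,0.1]
    - [0,0,0.1]
    - [0,0,0]
    - [0,0,0]
  dr:
    - [0,0,0]
    - [0,0,0]
    - [0,0,0]
    - [0,0,0]

```text
time_s: 13.7
position: [0.504, -0.0351, 0.0608]
ee_rot: [[-0.99, -0.139, 0.001], [-0.139, 0.99, -0.0], [-0.001, -0.0, -1.0]]
contact_force: [-2.5, 0.6, 8.1]
grip_width: 0.0141
grip_force: 34.7
```

It is on the floor at 8 N, with the height matching the rack grasp. I release and retreat straight up.

>>> send_rows:
  translation:
    - [0,0,0]
    - [0,0,0]
    - [0,0,0]
    - [0,0,0]
    - [0,0,-1]
    - [0,0,-3]
    - [0,0,-4]
    - [0,0,-4]
    - [-1.5,0,-2]
    - [-2,0,0]
    - [-2,0,0]
    - [0,0,0]
    - [0,0,0]
  dr:
    - [0,0,0]
    - [0,0,0]
    - [0,0,0]
    - [0,0,0]
    - [0,0,0]
    - [0,0,0]
    - [0,0,0]
    - [0,0,0]
    - [0,0,0]
    - [0,0,0]
    - [0,0,0]
    - [0,0,0]
    - [0,0,0]
  gripper: 4.5

```text
time_s: 15.32
position: [0.5577, -0.0276, 0.2005]
ee_rot: [[-0.99, -0.139, -0.0], [-0.139, 0.99, -0.0], [0.0, 0.0, -1.0]]
contact_force: [-0.2, 0.3, 0.3]
grip_width: 0.045
grip_force: 0.0
```

```bash
python3 - <<'E'
from h import *
c=calibration("wrist");im=read_camera("wrist");save(cv2.resize(im,(784,588)),"w5")
s=telemetry.get_state();print(s["position"],s["time_s"],s["contact_force"])
P=np.array(s["position"]);R=np.array(s["ee_rot"])
for q,z in [("middle_board",.013),("spacer",.006)]:
    for d in nets.pinpoint("wrist",q)[:2]:
        if d["p"]>.3: X=onz(c,d["uv"],z); print(q,round(d["p"],2),np.round(d["uv"],1),X.round(4),((X-P)@R*100).round(2))
E
```

```text
[ 0.55760224 -0.02761389  0.20056723] 15.375 [ 0.13195855 -0.49509324  0.859534  ]
middle_board 0.63 [256.1 203. ] [[ 0.5795 -0.0506  0.013 ]] [[-1.85 -2.58 18.76]]
middle_board 0.57 [343.8 168.5] [[0.5349 0.0266 0.013 ]] [[ 1.49  5.69 18.76]]
spacer 0.74 [282.5 122.5] [[ 0.5018 -0.0357  0.006 ]] [[ 5.64 -0.03 19.46]]
```

View pics/w5.png

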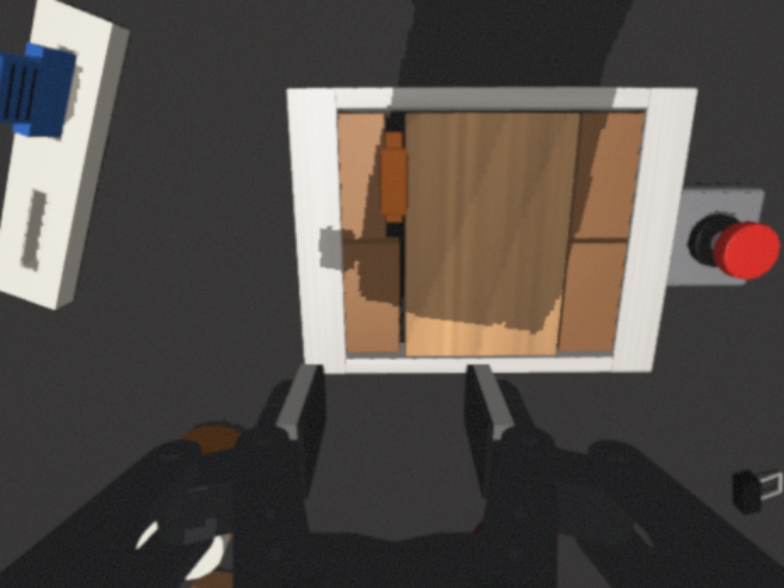

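The spacer stands in the wide joint at (395,178), the blue one is untouched, and the knob is up. Next is the middle board: I close the fingers and press near its centre.

>>> send_rows:
  translation:
    - [0.2,2,0]
    - [0.2,2,0]
    - [0.2,2.1,0]
    - [0,0,3.5]
    - [0,0,4]
    - [0,0,4]
    - [0,0,2]
    - [0,0,1]
    - [0,0,0]
    - [0,0,0]
  dr:
    - [0,0,0]
    - [0,0,0]
    - [0,0,0]
    - [0,0,0]
    - [0,0,0]
    - [0,0,0]
    - [0,0,0]
    - [0,0,0]
    - [0,0,0]
    - [0,0,0]
  gripper: 0

```text
time_s: 16.73
position: [0.5444, 0.0324, 0.0563]
ee_rot: [[-0.99, -0.139, 0.001], [-0.139, 0.99, 0.0], [-0.001, -0.0, -1.0]]
contact_force: [0.0, -0.1, 0.1]
grip_width: -0.0002
grip_force: 0.0
```

>>> send_rows:
  translation:
    - [0,0,0.3]
    - [0,0,0.3]
    - [0,0,0.3]
    - [0,0,0]
  dr:
    - [0,0,0]
    - [0,0,0]
    - [0,0,0]
    - [0,0,0]

```text
time_s: 17.23
position: [0.544, 0.032, 0.0464]
ee_rot: [[-0.99, -0.139, 0.0], [-0.139, 0.99, 0.0], [-0.0, -0.0, -1.0]]
contact_force: [-1.9, 0.8, 5.8]
grip_width: -0.0003
grip_force: 3.0
```

>>> send_rows:
  translation:
    - [0,0,0.2]
    - [0,0,0.2]
    - [0,0,0.2]
    - [0,0,0.1]
    - [0,0,0]
    - [0,0,0]
  dr:
    - [0,0,0]
    - [0,0,0]
    - [0,0,0]
    - [0,0,0]
    - [0,0,0]
    - [0,0,0]

```text
time_s: 17.98
position: [0.5441, 0.032, 0.0408]
ee_rot: [[-0.99, -0.139, 0.001], [-0.139, 0.99, 0.0], [-0.001, -0.0, -1.0]]
contact_force: [-10.8, -0.2, 31.6]
grip_width: -0.0003
grip_force: 15.8
```

>>> send_rows:
  translation:
    - [0,0,0]
    - [0,0,0]
    - [0,0,0]
    - [0,0,0]
  dr:
    - [0,0,0]
    - [0,0,0]
    - [0,0,0]
    - [0,0,0]

```text
time_s: 18.48
position: [0.5441, 0.032, 0.0408]
ee_rot: [[-0.99, -0.139, 0.001], [-0.139, 0.99, 0.0], [-0.001, -0.0, -1.0]]
contact_force: [-11.2, -1.3, 32.7]
grip_width: 0.0003
grip_force: 15.8
```

```bash
python3 - <<'E'
from h import *
s=telemetry.get_state();print(s["position"],s["contact_force"])
c=calibration("side");im=read_camera("side");save(cv2.resize(im[150:310,190:350],(600,600)),"s9")
E
```

```text
[0.54405785 0.03201818 0.04083146] [-11.21475809  -1.2923635   32.72968938]
```

View pics/s9.png

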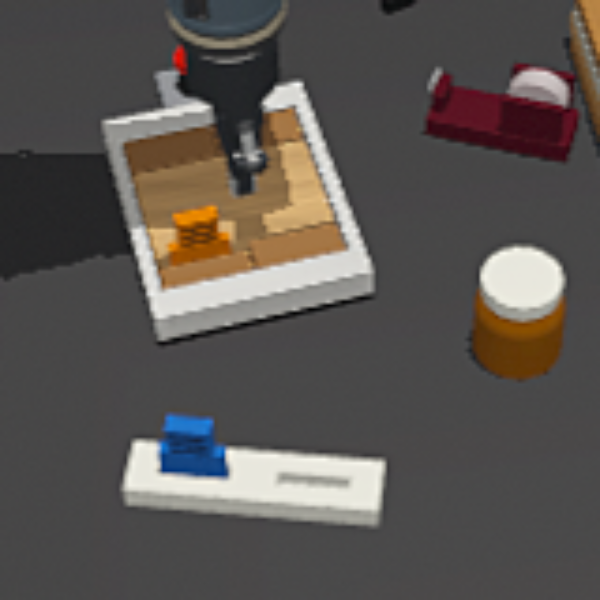

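The side crop shows the orange spacer upright in its joint (200,235), the fingers holding the board down (243,185), and the blue spacer in the rack (190,445).

```bash
python3 -c "
from workcell import job
print(job.sign_off())"
```

```text
the job is handed in; nothing more can be done
None
```

I pressed the pump knob to its stop and it sprang back, stood the orange spacer on the floor of the wide joint and let go, and handed the job in at about 18.5 s with the fingers holding the middle board flush at 33 N; the blue spacer stayed in the rack.

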